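Thread the guide rod through both bushings and hold it

TASK

Turn the selector knob on the blue bushing stand to its green mark, so that the red shutter clears the way; then take the steel rod with the blue handle from the wooden rack and thread it down through the upper and then the lower bushing. Finish still holding the rod by its handle, upright and still, with its tip showing about half-way between the lower bushing and the base plate and touching nothing below, so that a colleague can fit a collar. Leave the orange-handled rod in the rack and do not push the other things about.

Things in the scene. Friction and masses are not known exactly. Their poses are not given: they have to be found in the camera images.
- stand: Blue C-shaped bushing stand, fixed, on a dark base plate 150 x 220 x 12 mm. Origin on the bench, z up. Column on the +y side; from it two arms reach to -y, tops 116 mm (70 mm wide) and 65 mm above the bench, each with an upright brass-lined bushing at x = 0, y = -45 mm. Knob on the upper arm at y = +30 mm; beside it (y = +87 mm) a detent housing, 127 mm high. Place and yaw vary.
- upper_bushing (a point): Centre of the mouth of the upper bushing, on the upper arm's top face (116 mm up). Bore 15 mm, 18 mm long, straight down. Axes as the stand's.
- lower_bushing (a point): Centre of the underside of the lower bushing, on the same vertical axis as the upper one, 45 mm above the bench. Bore 15 mm, 20 mm long (mouth 65 mm up). Below it is a free gap of 33 mm down to the base plate (its top 12 mm up). Axes as the stand's.
- selector (a joint): Angle of the black knob, rad, 0 to 1.571, growing clockwise seen from above. Detents at 0, 0.524, 1.047, 1.571 pull it in from about 0.15 rad and hold it (under 0.1 N m to pass). Its pointer is at a red mark at 0, 0.524, 1.571, at the one green mark at 1.047. Its red shutter, 80 to 84 mm above the bench, blocks the way between the bushings except at green. Starts in 0 to 0.6.
- selector_grip (a point): Grip point of the knob, on its upright axis, 152 mm above the bench. The knob has an upright bar 46 mm long and 14 mm thick, from 128 to 161 mm above the bench, over a notched round skirt 52 mm wide. The point turns with the knob: bar along its x, white pointer end at -x, flat faces to +-y. 75 mm from the bushings' axis.
- rack: Light wooden rod rack, fixed, 160 x 60 x 55 mm (x, y, z), origin under its centre. Two upright blind holes of 13.5 mm, 48 mm deep, at x = -45 and +45 mm, hold the two rods, which swap places at random. Its place and yaw vary.
- rod_handle (a point): Centre of the blue handle of the steel guide rod, the one to thread. Rod 180 mm long, upright in the rack: 12 mm shaft over the lower 130 mm with a tapered nose (7 mm at the tip, full width 5 mm up), then the blue handle, 16 mm wide, 50 mm long. This point is 155 mm above the tip, 25 mm below the top, 162 mm above the bench at the start. z up along the rod. About 0.12 kg.
- rod_tip (a point): Lower end of the same steel rod with the blue handle, on its centre line; 7 mm above the bench at the start.
- other_rod_handle (a point): Centre of the orange handle of a brass rod of the same shape and size, also in the rack; to be left there.
- pliers: Bystander: red-handled pliers, lying or standing on the bench; leave alone. Origin at its underside.
- torch: Bystander: black torch, lying or standing on the bench; leave alone. Origin at its underside.
- wood_block2: Bystander: light wood offcut, lying or standing on the bench; leave alone. Origin at its underside.
- sanding_block: Bystander: black sanding block, lying or standing on the bench; leave alone. Origin at its underside.
- tape_roll: Bystander: yellow roll of tape, lying or standing on the bench; leave alone. Origin at its underside.
- hex_key_set: Bystander: red hex key holder, lying or standing on the bench; leave alone. Origin at its underside.
- screw_jar: Bystander: clear jar with red lid, lying or standing on the bench; leave alone. Origin at its underside.

How it is judged:
By the outcome, as a careful person would: the job done as asked, in the order asked, and still so for the second after the job is handed in, while the arm keeps its last pose, push and grip.
It also fails if it takes over 58 s, if anything falls off the work surface, if the arm or the gripper's body presses on something with over 40 N, if the wrist force passes 120 N, or if a joint passes its speed limit or range.

ROBOT

A 6-joint arm with a two-finger parallel gripper is mounted at the origin on a cart in front of the work surface, level with it; the furniture and walls round the work are solid. World frame = base frame: x ahead of the robot, y to its left, z up, the work surface at z = 0. Lengths are in m, angles in rad, forces in N, time in s.
With the tool pointing down it reaches from about 0.275 to 0.725 m from the base axis. Payload 15.9 kg.
Tool frame: the origin (TCP) lies midway between the tips of the shut fingers; the grasp point (between the pads) lies 19 mm behind it (ctrl.grip_depth is the distance from the TCP to the grasp point, in m); z points along the fingers, y is the line along which they close (so a half turn about z gives the same grasp; the last joint's range is limited). The gripper opens to 85 mm and grips with 20 to 120 N. Pads are 22 mm wide; open, the fingers measure 114 mm over their backs; the gripper's body (76 mm by 85 mm) begins 54 mm behind the grasp point. The pads swing forward as they close: fully open they stand 13 mm farther back than shut.
Start: joints at [1.136, 0.213, -0.034, 1.323, 0, 1.571], TCP at [0.211, 0.453, 0.231] pointing down, gripper open.
Joint ranges: [-2.98, 2.98], [-0.74, 1.72], [-1.14, 1.35], [-2.1, 2.04], [-1.57, 1.44], [-3.14, 3.14]. Speed limits (rad/s): [1.89, 1.89, 2.39, 2.57, 3.14, 3.14].

INTERFACE

Orientations are given as a unit quaternion [x, y, z, w].
In Python, from cell import ctrl gives the robot as it stands. The module is installed in compiled form; this text tells all that it offers.
- The arm moves only by the tool carry_out, never from a script. Its argument "increments" is a list of rows, each a list of 5 numbers: the shift along the tool's x, y, z in m, then the turn about the tool's z in rad, then the opening, from 0 (shut) to 1 (fully open). In form: [[dx, dy, dz, roll, gripper], ...]. A call has 1 to 8 rows; each row is the pose to reach, as a shift and turn from the pose commanded when the call began, along the tool's axes at that moment; what a row does not reach only later rows make up. A row lasts 1/12 s, in which the tool goes at most 41.7 mm and 7.16 degrees, less where a joint would pass 70% of its speed; a pose out of reach is approached as far as the arm can. A call with a gripper value outside its range is refused whole. The fingers move at their own pace and stop on an object; the grip force is fixed at half the most. Time passes only in rows, so rows that repeat a pose let the fingers close. It gives the time, the measured TCP pose, the force and the opening at its end, in the units of the state.
- ctrl.get_obs(): the state, without advancing time (a new reading comes with each control period).
- ctrl.grab_frame(name): name is "scene" or "side" or "wrist"; returns a dict with "img" (400x640x3 uint8, red, green, blue), "fovy" (degrees; the focal length in pixels is half the picture's height over the tangent of half this angle, whatever the lens; pixels are square), "cx", "cy" (the principal point, pixels), "cam_to_world" (4x4, takes a point from camera to world coordinates); the wrist camera has in their place "hand_eye" (4x4, takes a point from camera to tool coordinates, whose origin is the TCP and whose axes are the flange's). Camera axes: x right, y down, z forward; pixel columns grow to the right and rows downward; lengths in m; the calibration is good to about 2 mm. A picture is of the moment at which its call begins: read the wrist's pose just before it. There is no depth.
- ctrl.job_done(): hands the job in, once; it reports no verdict.
The state is a dict: "clock": time; "joints": joint angles; "qd": joint speeds; "joint_torque": joint torques, N m; "eef_pos": TCP position; "orientation": TCP orientation; "force": force on the tool from outside, world axes, zero at the start; "ft_torque": the same for the moment, N m; "gripper_width": finger opening in m.
Only numpy, scipy, OpenCV 4.12 (cv2) and the standard library are available. Lean on these libraries where they do the work, as an engineer would, in place of code of your own. Each camera call takes 0.05 s, during which the arm holds its last target. There are 200 camera calls.

## Working session

There is one attempt and no reset: what is moved stays moved. The work goes in short steps, Python scripts to look and compute and a tool call to move; the robot and the scene stay as the last step left them, time stands still between calls to the robot, and variables do not carry over. Pictures are saved under pics/ and viewed, on a budget of 10 in all, crops included, one or two more only if the job needs it, and the job is handed in when it is done.

Besides the shell and the picture viewer there is one more tool, called after ">>>" as name(argument=value, ...) on one line, values as JSON. carry_out: Moves the arm, as the interface text tells. Its arguments: {"type":"object","properties":{"increments":{"type":"array"}},"required":["increments"]}

```bash
mkdir -p pics; cat > h.py <<'E'
import numpy as np, cv2, json
from cell import ctrl
from scipy.spatial.transform import Rotation as R
def grab(n):
    o=ctrl.get_obs(); f=ctrl.grab_frame(n); im=np.array(f['img'])
    f['K']=im.shape[0]/2/np.tan(np.radians(f['fovy'])/2)
    if 'cam_to_world' in f: T=np.array(f['cam_to_world'])
    else:
        B=np.eye(4);B[:3,:3]=R.from_quat(o['orientation']).as_matrix();B[:3,3]=o['eef_pos'];T=B@np.array(f['hand_eye'])
    f['T']=T; f['bgr']=im[:,:,::-1].copy(); return f
def ray(f,u,v):
    d=f['T'][:3,:3]@np.array([(u-f['cx'])/f['K'],(v-f['cy'])/f['K'],1]);return f['T'][:3,3],d
def onz(f,u,v,z):
    c,d=ray(f,u,v);return c+d*(z-c[2])/d[2]
def proj(f,p):
    q=f['T'][:3,:3].T@(np.array(p)-f['T'][:3,3]);return q[0]/q[2]*f['K']+f['cx'],q[1]/q[2]*f['K']+f['cy']
def tri(obs):
    A=np.zeros((3,3));b=np.zeros(3)
    for f,u,v in obs:
        c,d=ray(f,u,v);d=d/np.linalg.norm(d);P=np.eye(3)-np.outer(d,d);A+=P;b+=P@c
    return np.linalg.solve(A,b)
def totool(dw,):
    return R.from_quat(ctrl.get_obs()['orientation']).as_matrix().T@np.array(dw)
E
python3 - <<'E'
from h import *
import pickle
np.set_printoptions(precision=4,suppress=True)
o=ctrl.get_obs();print(o)
for n in['scene','side','wrist']:
    f=grab(n);cv2.imwrite(f'pics/{n}0.png',f['bgr']);print(n,f['fovy'],f['cx'],f['cy'],f['T']);pickle.dump(f,open(n+'0.pkl','wb'))
a=[cv2.imread(f'pics/{n}0.png') for n in['scene','side']]
cv2.imwrite('pics/both0.png',cv2.resize(np.vstack(a),None,fx=.75,fy=.75))
print(ctrl.grip_depth)
E
```

```text
{'clock': 0.0, 'joints': array([ 1.136 ,  0.2133, -0.035 ,  1.3235, -0.    ,  1.5708]), 'qd': array([ 0.0006, -0.0009, -0.0001, -0.0028, -0.0001, -0.0019]), 'joint_torque': array([  0.0016, -68.6157,  48.7117,   0.0175,  -0.    ,  -0.    ]), 'eef_pos': array([0.2105, 0.4532, 0.2308]), 'orientation': array([ 0.2157,  0.9765, -0.0005, -0.0001]), 'force': array([-0.0037, -0.0596,  0.6507]), 'ft_torque': array([-0.0225, -0.0067, -0.017 ]), 'gripper_width': 0.08556976365422557}
scene 46.37546498374955 330.75747791444434 200.43699121707525 [[ 0.6731 -0.451   0.5861 -0.5331]
 [-0.7394 -0.4256  0.5216 -0.9722]
 [ 0.0142 -0.7845 -0.62    1.267 ]
 [ 0.      0.      0.      1.    ]]
side 51.13804297445507 320.48626513064323 195.5568931114325 [[ 0.9062 -0.1972  0.3741  0.0801]
 [-0.4229 -0.4304  0.7975 -1.053 ]
 [ 0.0037 -0.8808 -0.4734  0.7185]
 [ 0.      0.      0.      1.    ]]
wrist 71.39074547357731 322.5097136405539 198.55956868087827 [[ 0.4213  0.8617  0.2828  0.1388]
 [ 0.9069 -0.4003 -0.1315  0.4878]
 [-0.0001  0.3119 -0.9501  0.3729]
 [ 0.      0.      0.      1.    ]]
0.0187
```

View pics/scene0.png

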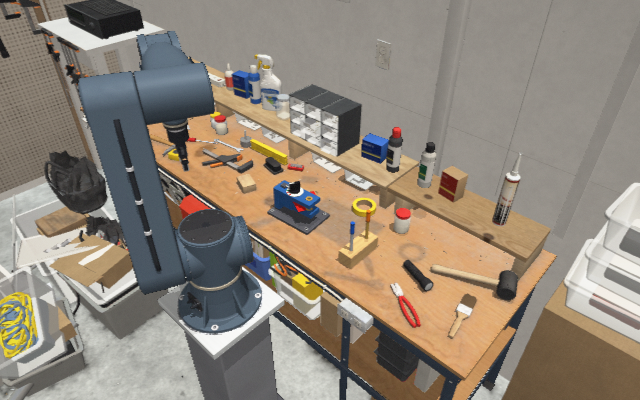

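View pics/side0.png

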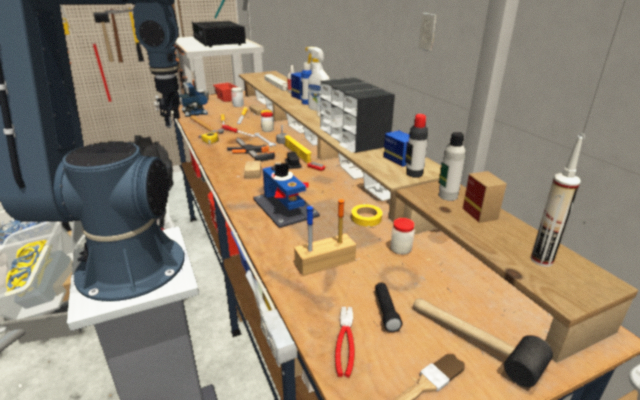

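The scene and side views show the stand at scene (300,205) / side (283,195), and the rack at scene (358,245) / side (325,252). The blue handle is at scene (351,230) / side (310,215), and the orange one is on the right. Next I'll triangulate these points and view a zoom.

```bash
cat > m1.py <<'E'
from h import *
import pickle
np.set_printoptions(precision=4,suppress=True)
S=pickle.load(open('scene0.pkl','rb'));D=pickle.load(open('side0.pkl','rb'))
box={'scene':(335,375,205,270),'side':(295,355,195,275)}
def blobs(f,b,lo,hi):
    x0,x1,y0,y1=b;h=cv2.cvtColor(f['bgr'],cv2.COLOR_BGR2HSV)
    m=cv2.inRange(h,lo,hi);k=np.zeros_like(m);k[y0:y1,x0:x1]=m[y0:y1,x0:x1]
    n,l,s,c=cv2.connectedComponentsWithStats(k)
    i=1+np.argmax(s[1:,4]);return c[i],s[i]
for nm,lo,hi in[('blue',(105,120,40),(125,255,255)),('orange',(5,190,120),(14,255,255))]:
    r=[]
    for f,k in((S,'scene'),(D,'side')):
        c,s=blobs(f,box[k],lo,hi);print(nm,k,c,s);r.append((f,*c))
    p=tri(r);print(nm,p,[np.round(np.subtract(proj(f,p),(u,v)),1) for f,u,v in r],[onz(f,u,v,.162) for f,u,v in r])
a=cv2.resize(S['bgr'][165:235,255:345],None,fx=7,fy=7,interpolation=cv2.INTER_CUBIC)[:, :400*2]
b=cv2.resize(D['bgr'][145:225,245:325],None,fx=7,fy=7,interpolation=cv2.INTER_CUBIC)
a=cv2.resize(a,(450,350));b=cv2.resize(b,(350,350));cv2.imwrite('pics/z1.png',np.hstack([a,b]))
E
python3 m1.py
```

```text
blue scene [352.1053 227.2368] [351 222   4  12  38]
blue side [309.3571 214.3469] [307 206   6  19  98]
blue [ 0.4465 -0.2043  0.1665] [array([ 0. , -0.1]), array([-0.1,  0.1])] [array([ 0.45  , -0.2014,  0.162 ]), array([ 0.45  , -0.1968,  0.162 ])]
orange scene [367.9    216.4667] [366 212   4  10  30]
orange side [340.5857 208.3429] [339 200   5  18  70]
orange [ 0.5364 -0.2047  0.1622] [array([ 0.1, -0.3]), array([-0.2,  0.4])] [array([ 0.535 , -0.2053,  0.162 ]), array([ 0.538, -0.203,  0.162])]
```

View pics/z1.png

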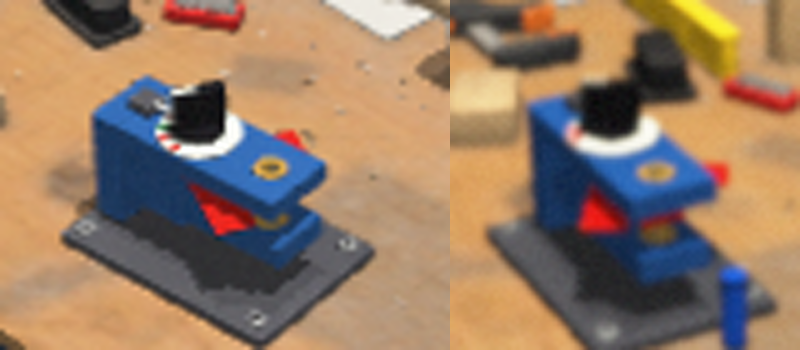

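The zooms show the upper bushing at scene (309,198.6) / side (292,184). The pointer side of the knob is near the red marks, and the detent housing and column are at the far left. Next I'll compute the stand pose and set up the move above it.

```bash
python3 - <<'E'
from h import *
import pickle
np.set_printoptions(precision=4,suppress=True)
S=pickle.load(open('scene0.pkl','rb'));D=pickle.load(open('side0.pkl','rb'))
b1=onz(S,309,198.6,.116);b2=onz(D,291.9,184.3,.116);print('bush',b1,b2,tri([(S,309,198.6),(D,291.9,184.3)]))
k=onz(S,294.6,191.5,.122);k2=onz(D,245+(615-450)*80/350,145+132*80/350,.122);print('knob skirt',k,k2)
for q in[(S,270.5,185.5),(D,272,169.5)]: print('housing',onz(*q,.127))
for q in [(87,228),(258,318),(350,243)]: print('screw',onz(S,255+q[0]/5,165+q[1]/5,.012))
d=k[:2]-b1[:2];print(np.linalg.norm(d),'stand y dir',np.degrees(np.arctan2(d[1],d[0])))
o=ctrl.get_obs()
M=R.from_quat(o['orientation']).as_matrix();print(M);f=pickle.load(open('wrist0.pkl','rb'));print('handeye',f['hand_eye'])
E
```

```text
bush [0.5042 0.0674 0.116 ] [0.5051 0.0691 0.116 ] [0.504  0.067  0.1168]
knob skirt [0.4921 0.1369 0.122 ] [0.498  0.1333 0.122 ]
housing [0.4483 0.2327 0.127 ]
housing [0.4772 0.1801 0.127 ]
screw [0.4338 0.216  0.012 ]
screw [0.4515 0.0314 0.012 ]
screw [0.5712 0.0415 0.012 ]
0.07054985395882354 stand y dir 99.87926202892348
[[-0.907   0.4212 -0.0003]
 [ 0.4212  0.907  -0.0008]
 [-0.     -0.0008 -1.    ]]
handeye [[-0.0002 -0.9501 -0.3119  0.0795]
 [ 1.     -0.0005  0.0008  0.0011]
 [-0.0009 -0.3119  0.9501 -0.142 ]
 [ 0.      0.      0.      1.    ]]
```

>>> carry_out(increments=[[-0.03,-0.014,-0.003,0,1],[-0.07,-0.033,-0.006,0,1],[-0.11,-0.051,-0.01,0,0.7],[-0.15,-0.07,-0.013,0,0.7],[-0.188,-0.087,-0.02,0,0.7],[-0.225,-0.105,-0.02,0,0.7],[-0.255,-0.118,-0.025,0,0.7],[-0.27,-0.125,-0.03,0,0.7]])

```text
clock: 0.82
eef_pos: [0.4049, 0.223, 0.2613]
orientation: [0.217, 0.976, -0.0, 0.0]
force: [0.2, 0.9, -0.3]
gripper_width: 0.0596
```

>>> carry_out(increments=[[-0.03,-0.014,0,0,0.7],[-0.065,-0.03,0,0,0.7],[-0.1,-0.047,0,0,0.7],[-0.125,-0.058,0,0,0.7],[-0.137,-0.064,0,0,0.7],[-0.137,-0.064,0,0,0.7]])

```text
clock: 1.32
eef_pos: [0.5012, 0.1087, 0.2607]
orientation: [0.217, 0.976, -0.0, -0.0]
force: [-0.2, -0.3, 0.2]
gripper_width: 0.0595
```

```bash
python3 - <<'E'
from h import *
import pickle
f=grab('wrist');cv2.imwrite('pics/w1.png',f['bgr']);pickle.dump(f,open('w1.pkl','wb'));o=ctrl.get_obs();print(o['clock'],o['eef_pos'],o['orientation'],o['joints'])
print('bush',proj(f,(.5045,.068,.116)),'knob',proj(f,(.498,.143,.161)))
E
```

```text
1.3667 [0.50033351 0.10998326 0.26087159] [ 2.16621406e-01  9.76255589e-01 -1.18486716e-04 -4.21818873e-04] [2.16292076e-01 2.36992772e-01 7.05096691e-02 1.40517821e+00
 1.40306079e-04 6.52996791e-01]
bush (np.float64(288.8966411142106), np.float64(203.56461713263056)) knob (np.float64(354.39198193055597), np.float64(180.28914588340666))
```

View pics/w1.png

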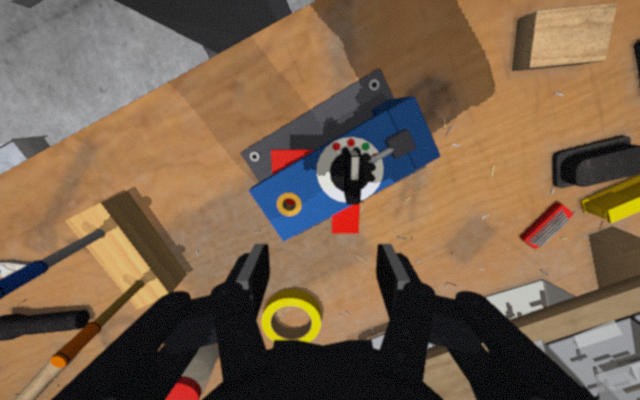

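The wrist view shows the bushing at (289,204), matching the prediction. The knob bar is near (353,175) and nearly vertical in the image. The pointer is at the second red mark (350,143), with green at (366,147), so the angle is about 0.52. I'll now refine the stand pose.

```bash
python3 - <<'E'
from h import *
import pickle
np.set_printoptions(precision=4,suppress=True)
f=pickle.load(open('w1.pkl','rb'))
h=cv2.cvtColor(f['bgr'],cv2.COLOR_BGR2HSV)
def cen(x0,x1,y0,y1,lo,hi):
    m=cv2.inRange(h[y0:y1,x0:x1],lo,hi);ys,xs=np.nonzero(m);return xs.mean()+x0,ys.mean()+y0,len(xs)
m=cv2.inRange(h[190:220,272:306],(8,100,60),(35,255,255));ys,xs=np.nonzero(m)
(cx,cy),r=cv2.minEnclosingCircle(np.stack([xs,ys],1).astype(np.float32));print('ring',cx+272,cy+190,r)
b=onz(f,cx+272,cy+190,.116);print('bush',b)
s1=cen(246,262,148,164,(0,0,150),(180,60,255));s2=cen(368,384,77,93,(0,0,150),(180,60,255));print(s1,s2)
p,q=onz(f,*s1[:2],.012),onz(f,*s2[:2],.012);d=q-p;y1=np.arctan2(d[1],d[0]);print('screw dir',np.degrees(y1),np.linalg.norm(d))
# arm mask rectangle: long edges of the upper arm top
m=cv2.inRange(h,(105,120,30),(120,255,255));m[:90]=0;m[250:]=0;m[:,:240]=0;m[:,450:]=0
c=max(cv2.findContours(m,0,1)[0],key=cv2.contourArea);rr=cv2.minAreaRect(c);bx=cv2.boxPoints(rr);print(bx)
B=np.array([onz(f,*t,.116) for t in bx]);print(B)
for i in range(4):
    e=B[(i+1)%4]-B[i];print(np.linalg.norm(e),np.degrees(np.arctan2(e[1],e[0])))
k=b+np.array([np.cos(y1),np.sin(y1),0])*.075;print('knob',k,'proj',proj(f,(k[0],k[1],.161)),proj(f,(k[0],k[1],.117)))
for n,u in[('r1',(337,147)),('r2',(350,143)),('g',(366,147))]:
    e=onz(f,*u,.118)-k;print(n,np.degrees(np.arctan2(e[1],e[0])),np.hypot(*e[:2]))
w=cen(342,364,150,185,(0,0,190),(180,60,255));e=onz(f,*w[:2],.161)-k;print('pointer',w,e,np.degrees(np.arctan2(e[1],e[0])))
cv2.imwrite('pics/zz.png',cv2.resize(f['bgr'][125:215,290:400],None,fx=7,fy=6.5,interpolation=cv2.INTER_CUBIC))
E
```

```text
ring 288.56603813171387 204.28301906585693 12.023055076599121
bush [0.5051 0.0673 0.116 ]
(np.float64(253.925), np.float64(155.9), 40) (np.float64(nan), np.float64(nan), 0)
screw dir nan nan
[[248.1631 188.8874]
 [331.7417 139.5623]
 [364.6705 195.3584]
 [281.0919 244.6835]]
[[0.4712 0.0361 0.116 ]
 [0.4618 0.1388 0.116 ]
 [0.5308 0.1464 0.116 ]
 [0.5451 0.037  0.116 ]]
0.10311569948338625 95.2063859580069
0.06945115047294352 6.2997426248014925
0.11027887716145873 -82.57894158008884
0.073924487298109 -179.259036458063
knob [  nan   nan 0.116] proj (np.float64(nan), np.float64(nan)) (np.float64(nan), np.float64(nan))
r1 nan nan
r2 nan nan
g nan nan
pointer (np.float64(nan), np.float64(nan), 0) [nan nan nan] nan<stdin>:7: RuntimeWarning: Mean of empty slice.
  ret = ret.dtype.type(ret / rcount)
```

View pics/zz.png

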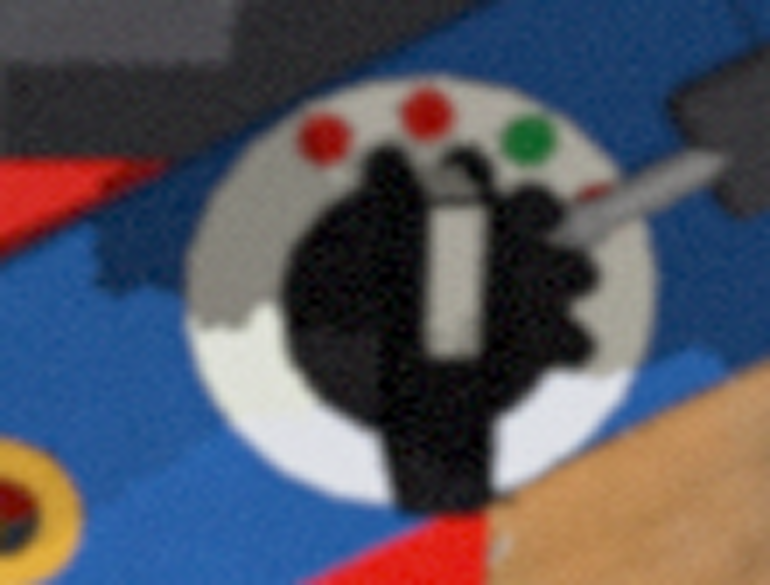

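```bash
python3 - <<'E'
from h import *
import pickle
np.set_printoptions(precision=4,suppress=True)
f=pickle.load(open('w1.pkl','rb'))
b=np.array([.5051,.0673,.116])
dc=onz(f,350,169.6,.118);e=dc-b;print('dial',dc,np.hypot(*e[:2]),np.degrees(np.arctan2(e[1],e[0])))
p,q=onz(f,254,156,.012),onz(f,376,85,.012);d=q-p;print('screws',np.degrees(np.arctan2(d[1],d[0])))
t,u=onz(f,355.4,156.5,.161),onz(f,354.6,180.4,.161);d=t-u;print('bar',t,u,np.degrees(np.arctan2(d[1],d[0])))
for y in(94,95,96):
    y=np.radians(y);k=b+.075*np.array([np.cos(y),np.sin(y),0]);print('knob',k)
    for n,v in[('r1',(336.4,146.4)),('r2',(350.9,142.5)),('g',(365.7,146.2))]:
        e=onz(f,*v,.118)-k;print(n,np.degrees(np.arctan2(e[1],e[0])),np.hypot(*e[:2]))
M=R.from_quat(ctrl.get_obs()['orientation']).as_matrix();print('toolx yaw',np.degrees(np.arctan2(M[1,0],M[0,0])),totool([.4985-.50033,.1420-.10998,0]))
E
```

```text
dial [0.4977 0.1433 0.118 ] 0.07633386431314984 95.60062231807986
screws 94.08489585315198
bar [0.4787 0.1522 0.161 ] [0.4982 0.1431 0.161 ] 155.1078401625302
knob [0.4999 0.1421 0.116 ]
r1 -176.47095715861815 0.030118798881241464
r2 154.61892646664396 0.03034426279741527
g 125.07737064273579 0.030710867333004665
knob [0.4986 0.142  0.116 ]
r1 -176.51507039870077 0.028810015047748837
r2 153.33993569710339 0.029216575513289433
g 122.92927020897923 0.030066115278404183
knob [0.4973 0.1419 0.116 ]
r1 -176.6109600161083 0.027501882694568085
r2 151.91997797588877 0.028117073622684993
g 120.67108521117564 0.029486027535025352
toolx yaw 154.97865031084146 [0.0152 0.0282 0.    ]
```

>>> carry_out(increments=[[0.008,0.014,0.02,0,0.7],[0.015,0.028,0.05,0,0.7],[0.015,0.028,0.08,0,0.7],[0.015,0.028,0.105,0,0.7],[0.015,0.028,0.12,0,0.7],[0.015,0.028,0.126,0,0.7],[0.015,0.028,0.126,0,0.7]])

```text
clock: 1.95
eef_pos: [0.4969, 0.1431, 0.1344]
orientation: [0.215, 0.977, -0.0, -0.001]
force: [-0.1, -0.0, -0.2]
gripper_width: 0.0601
```

>>> carry_out(increments=[[0,0,0,0,0.4],[0,0,0,0,0.2],[0,0,0,0,0],[0,0,0,0,0],[0,0,0,0,0],[0,0,0,0,0],[0,0,0,0,0]])

```text
clock: 2.53
eef_pos: [0.4983, 0.1413, 0.1365]
orientation: [0.216, 0.976, -0.001, 0.001]
force: [-7.0, -9.5, 14.9]
gripper_width: 0.0127
```

>>> carry_out(increments=[[0,0,0,0.08,0],[0,0,0,0.16,0],[0,0,0,0.24,0],[0,0,0,0.32,0],[0,0,0,0.4,0],[0,0,0,0.48,0],[0,0,0,0.535,0],[0,0,0,0.535,0]])

```text
clock: 3.2
eef_pos: [0.4981, 0.141, 0.1365]
orientation: [0.468, 0.884, -0.001, 0.001]
force: [-8.7, -12.2, 18.0]
gripper_width: 0.0127
```

```bash
python3 - <<'E'
from h import *
o=ctrl.get_obs();M=R.from_quat(o['orientation']).as_matrix();print('toolx yaw',np.degrees(np.arctan2(M[1,0],M[0,0])),o)
E
```

```text
toolx yaw 124.15368219062796 {'clock': 3.2, 'joints': array([ 0.27728049,  0.28572024, -0.18189815,  1.10323979, -0.00235572,
        1.25198357]), 'qd': array([-0.00122233, -0.00078924, -0.00148549, -0.00015101, -0.00040579,
       -0.09208524]), 'joint_torque': array([  4.96663839, -65.43587208,  46.83330059,  -5.18405735,
         2.91248962,   1.80569954]), 'eef_pos': array([0.49811957, 0.14099794, 0.13652016]), 'orientation': array([ 4.68287059e-01,  8.83575601e-01, -8.71401437e-04,  7.93078826e-04]), 'force': array([ -8.71238321, -12.17025112,  18.02810056]), 'ft_torque': array([-2.49032961,  1.69244911,  0.00481043]), 'gripper_width': 0.012692351741290233}
```

>>> carry_out(increments=[[0,0,0,0.535,0.2],[0,0,0,0,0.5],[0,0,0,0,0.5],[0,0,-0.02,0,0.5],[0,0,-0.06,0,0.5],[0,0,-0.1,0,0.5],[0,0,-0.13,0,0.5],[0,0,-0.13,0,0.5]])

```text
clock: 3.87
eef_pos: [0.5003, 0.1429, 0.2716]
orientation: [0.466, 0.885, 0.003, 0.003]
force: [1.1, -0.2, 1.2]
gripper_width: 0.0428
```

```bash
python3 - <<'E'
from h import *
import pickle
f=grab('wrist');cv2.imwrite('pics/w2.png',f['bgr']);pickle.dump(f,open('w2.pkl','wb'));o=ctrl.get_obs();print(o['clock'],o['eef_pos'],o['orientation'])
u,v=map(int,proj(f,(.4985,.142,.14)));print(u,v,proj(f,(.5051,.0673,.116)))
cv2.imwrite('pics/z2.png',cv2.resize(f['bgr'][max(0,v-70):v+70,max(0,u-110):u+90],None,fx=4,fy=4,interpolation=cv2.INTER_CUBIC))
E
```

```text
3.9167 [0.4998369  0.14275681 0.26866824] [0.46614796 0.88470198 0.00201479 0.00210503]
318 189 (np.float64(287.3246389255725), np.float64(236.7692513480875))
```

View pics/z2.png

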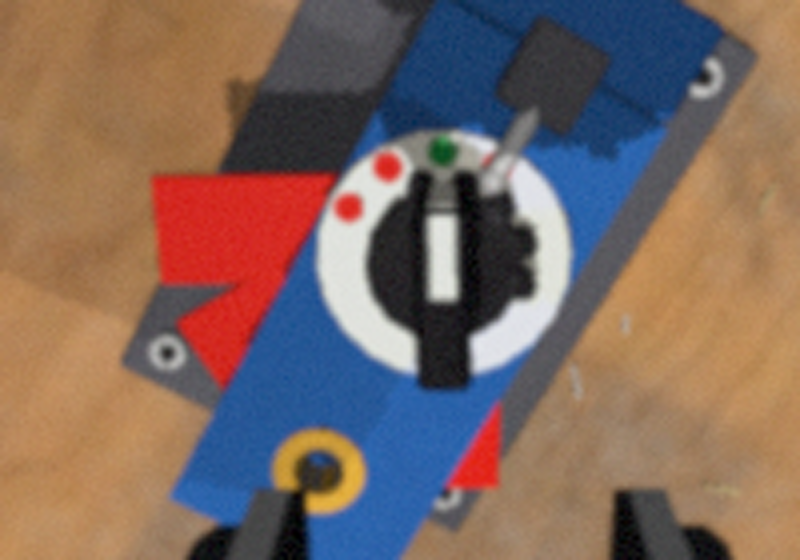

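The pointer is now on the green dot, and the bore at (288,236) no longer shows red. I'll move above the blue rod.

>>> carry_out(increments=[[-0.015,-0.014,0,0,0.5],[-0.04,-0.037,0,0,0.5],[-0.068,-0.063,0,0,0.5],[-0.096,-0.089,0,0,0.5],[-0.124,-0.115,0,0,0.5],[-0.152,-0.141,0,0,0.5],[-0.175,-0.163,0,0,0.5],[-0.19,-0.177,0,0,0.5]])

```text
clock: 4.58
eef_pos: [0.4587, -0.1171, 0.2647]
orientation: [0.467, 0.884, -0.0, -0.0]
force: [1.3, 0.7, 0.4]
gripper_width: 0.0427
```

>>> carry_out(increments=[[-0.02,-0.018,0,0,0.5],[-0.045,-0.042,0,0,0.5],[-0.06,-0.056,0,0,0.5],[-0.066,-0.061,0,0,0.5],[-0.066,-0.061,0,0,0.5],[-0.066,-0.061,0,0,0.5]])

```text
clock: 5.08
eef_pos: [0.4467, -0.2029, 0.2649]
orientation: [0.466, 0.885, 0.0, -0.0]
force: [0.7, 0.0, 0.2]
gripper_width: 0.0426
```

```bash
python3 - <<'E'
from h import *
import pickle
np.set_printoptions(precision=4,suppress=True)
f=grab('wrist');cv2.imwrite('pics/w3.png',f['bgr']);pickle.dump(f,open('w3.pkl','wb'));o=ctrl.get_obs();print(o['clock'],o['eef_pos'],o['orientation'])
print('pred top',proj(f,(.448,-.203,.187)),'bottom',proj(f,(.448,-.203,.137)),proj(f,(.448,-.203,.055)))
h=cv2.cvtColor(f['bgr'],cv2.COLOR_BGR2HSV);m=cv2.inRange(h,(105,120,30),(125,255,255))
n,l,s,c=cv2.connectedComponentsWithStats(m)
for i in range(1,n):
    if s[i,4]>100: print(s[i],c[i])
E
```

```text
5.1333 [ 0.4469 -0.2025  0.265 ] [ 0.466   0.8848  0.0002 -0.0003]
pred top (np.float64(322.155680911656), np.float64(208.66808212261205)) bottom (np.float64(322.1742566033754), np.float64(191.61592395473681)) (np.float64(322.19409285719286), np.float64(173.4065919598315))
[ 466    0  112   43 2982] [519.1754  15.6781]
[313 187  18  30 416] [321.3798 202.3654]
```

View pics/w3.png

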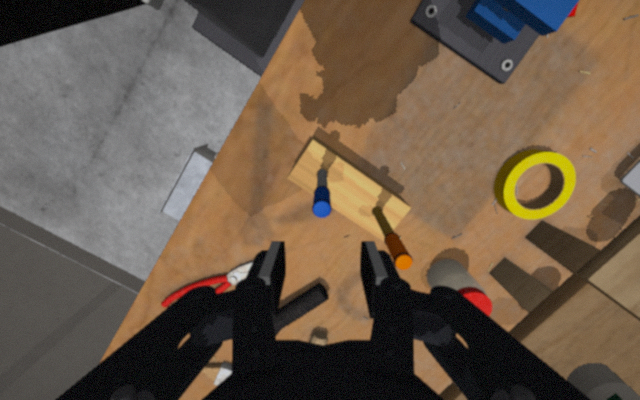

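The wrist view shows the blue handle top at (322,208), within 1 px of the prediction, so I'll descend and grasp.

>>> carry_out(increments=[[-0.001,0.001,0.03,0,0.5],[-0.001,0.001,0.06,0,0.5],[-0.001,0.001,0.085,0,0.5],[-0.001,0.001,0.104,0,0.5],[-0.001,0.001,0.114,0,0.5],[-0.001,0.001,0.114,0,0.5]])

```text
clock: 5.63
eef_pos: [0.4474, -0.2022, 0.1497]
orientation: [0.465, 0.885, -0.0, -0.001]
force: [-0.5, -0.0, 0.3]
gripper_width: 0.0426
```

>>> carry_out(increments=[[0,0,0,0,0.3],[0,0,0,0,0.1],[0,0,0,0,0],[0,0,0,0,0],[0,0,0,0,0],[0,0,0,0,0],[0,0,0,0,0]])

```text
clock: 6.22
eef_pos: [0.4488, -0.2042, 0.1527]
orientation: [0.466, 0.885, -0.0, 0.001]
force: [-2.6, -0.6, 7.4]
gripper_width: 0.0146
```

>>> carry_out(increments=[[0,0,-0.01,0,0],[0,0,-0.025,0,0],[0,0,-0.045,0,0],[0,0,-0.065,0,0],[0,0,-0.085,0,0],[0,0,-0.105,0,0],[0,0,-0.12,0,0],[0,0,-0.13,0,0]])

```text
clock: 6.88
eef_pos: [0.4486, -0.2038, 0.2842]
orientation: [0.466, 0.885, 0.0, 0.001]
force: [0.6, -0.0, -1.8]
gripper_width: 0.0145
```

>>> carry_out(increments=[[0.01,0.01,-0.004,0,0],[0.03,0.031,-0.006,0,0],[0.055,0.057,-0.006,0,0],[0.08,0.084,-0.006,0,0],[0.105,0.11,-0.006,0,0],[0.13,0.136,-0.006,0,0],[0.15,0.157,-0.006,0,0],[0.165,0.172,-0.006,0,0]])

```text
clock: 7.55
eef_pos: [0.497, 0.0323, 0.2885]
orientation: [0.466, 0.885, 0.001, 0.0]
force: [0.8, -0.7, -1.3]
gripper_width: 0.0146
```

>>> carry_out(increments=[[0.012,0.013,0,0,0],[0.02,0.022,0,0,0],[0.025,0.027,0,0,0],[0.0265,0.028,0,0,0],[0.0265,0.028,0,0,0],[0.0265,0.028,0,0,0],[0.0265,0.028,0,0,0]])

```text
clock: 8.13
eef_pos: [0.5048, 0.0665, 0.2875]
orientation: [0.467, 0.884, -0.0, 0.0]
force: [-0.1, -0.2, -1.1]
gripper_width: 0.014
```

```bash
cat > m2.py <<'E'
from h import *
import pickle,sys
np.set_printoptions(precision=4,suppress=True)
t=sys.argv[1]
o=ctrl.get_obs();print(o['clock'],o['eef_pos'],o['orientation'],o['force'])
fs={n:grab(n) for n in('wrist','scene','side')};pickle.dump(fs,open(t+'.pkl','wb'))
w,s,d=fs['wrist'],fs['scene'],fs['side'];e=o['eef_pos']
M=R.from_quat(o['orientation']).as_matrix()
for z in(.0,.06,.1457):
    p=e+M@[0,0,z];print(z,p,[np.round(proj(f,p),1) for f in(w,s,d)])
print('bush',[np.round(proj(f,(.5051,.0673,.116)),1) for f in(w,s,d)])
def crop(f,p,a,b,k):
    u,v=map(int,proj(f,p));u=max(u,a);v=max(v,b);return cv2.resize(f['bgr'][v-b:v+b,u-a:u+a],(400,300) if k else (800,300),interpolation=cv2.INTER_CUBIC),(u-a,v-b)
q=(.505,.067,.13)
A,oa=crop(w,(.505,.067,.15),80,60,1);B,ob=crop(s,q,40,30,1);C,oc=crop(d,q,40,30,1);print(oa,ob,oc,'scale 2.5,5,5')
W=cv2.resize(w['bgr'],(480,300))
cv2.imwrite(f'pics/{t}.png',np.vstack([np.hstack([A,W[:,40:440]]),np.hstack([B,C])]))
E
python3 m2.py a1
```

```text
8.1333 [0.5048 0.0665 0.2875] [ 0.4666  0.8845 -0.      0.0001] [-0.0524 -0.1994 -1.1048]
0.0 [0.5048 0.0665 0.2875] [array([320.3, 254.2]), array([308.6, 162.8]), array([290.5, 133.7])]
0.06 [0.5048 0.0665 0.2275] [array([320.8, 215.6]), array([308.8, 175.8]), array([291.1, 152.2])]
0.1457 [0.5048 0.0665 0.1418] [array([321.2, 186. ]), array([309.2, 193.5]), array([291.9, 177.4])]
bush [array([321.9, 179.7]), array([309.2, 198.5]), array([292.1, 184.5])]
(241, 127) (269, 165) (251, 150) scale 2.5,5,5
```

View pics/a1.png

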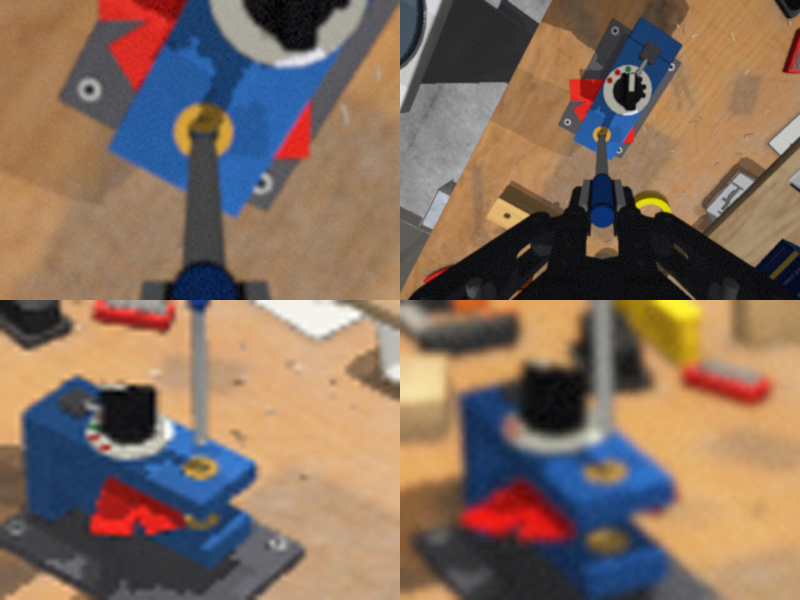

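The views show the rod tip at wrist (322.6,~185), directly over the brass ring centred near (322.6,179). The scene and side views agree with a vertical rod to within about 1 px. One numeric check of the ring and tip before lowering.

```bash
python3 - <<'E'
from h import *
import pickle
np.set_printoptions(precision=4,suppress=True)
fs=pickle.load(open('a1.pkl','rb'))
for n,f,(u,v) in(('w2',pickle.load(open('w2.pkl','rb')),(288,236)),('a1',fs['wrist'],(322,179))):
    h=cv2.cvtColor(f['bgr'],cv2.COLOR_BGR2HSV);x0,y0=u-18,v-18
    m=cv2.inRange(h[y0:v+18,x0:u+18],(14,90,60),(35,255,255));ys,xs=np.nonzero(m)
    (a,b),r=cv2.minEnclosingCircle(np.stack([xs,ys],1).astype(np.float32));print(n,a+x0,b+y0,r,onz(f,a+x0,b+y0,.116),'x ext',xs.min()+x0,xs.max()+x0,ys.min()+y0,ys.max()+y0)
f=fs['wrist'];g=f['bgr'].astype(int);h=cv2.cvtColor(f['bgr'],cv2.COLOR_BGR2HSV)
for y in range(176,226,4): # shaft edges: low saturation
    r=h[y,305:340,1];xs=np.nonzero(r<90)[0]+305;print(y,xs.min() if len(xs) else None,xs.max() if len(xs) else None,len(xs),xs.mean() if len(xs) else None)
e=np.array([.5048,.0665,0])
for z in(.2575,.2275,.20,.1718,.15):print(z,np.round(proj(f,(e[0],e[1],z)),1))
E
```

```text
w2 287.3571434020996 236.5 10.932639122009277 [0.5049 0.0676 0.116 ] x ext 277 298 226 246
a1 321.8999996185303 179.04999923706055 11.292243003845215 [0.5047 0.0679 0.116 ] x ext 311 333 169 188
176 310 333 3 318.0
180 310 334 11 322.0
184 311 333 11 322.0
188 314 330 14 321.64285714285717
192 317 327 11 322.0
196 317 327 11 322.0
200 305 327 16 317.3125
204 306 327 22 316.5
208 307 339 21 318.9047619047619
212 305 337 23 321.5652173913044
216 305 330 21 319.23809523809524
220 305 330 24 318.0
224 305 339 31 320.64516129032256
0.2575 [320.6 232. ]
0.2275 [320.8 215.6]
0.2 [321. 204.]
0.1718 [321.1 194.4]
0.15 [321.2 188.2]
```

>>> carry_out(increments=[[0.001,0,0.006,0,0],[0.001,0,0.012,0,0],[0.001,0,0.018,0,0],[0.001,0,0.024,0,0],[0.001,0,0.029,0,0],[0.001,0,0.033,0,0],[0.001,0,0.036,0,0],[0.001,0,0.036,0,0]])

```text
clock: 8.95
eef_pos: [0.5041, 0.0682, 0.2507]
orientation: [0.466, 0.885, -0.0, -0.0]
force: [-0.7, 0.2, -1.7]
gripper_width: 0.0148
```

>>> carry_out(increments=[[0,0,0.006,0,0],[0,0,0.012,0,0],[0,0,0.018,0,0],[0,0,0.024,0,0],[0,0,0.028,0,0],[0,0,0.032,0,0],[0,0,0.034,0,0],[0,0,0.034,0,0]])

```text
clock: 9.62
eef_pos: [0.5041, 0.0682, 0.2169]
orientation: [0.466, 0.885, -0.0, -0.0]
force: [0.3, 0.1, -0.8]
gripper_width: 0.0145
```

>>> carry_out(increments=[[0,0,0.003,0,0],[0,0,0.006,0,0],[0,0,0.009,0,0],[0,0,0.012,0,0],[0,0,0.014,0,0],[0,0,0.014,0,0]])

```text
clock: 10.12
eef_pos: [0.5041, 0.0682, 0.2028]
orientation: [0.466, 0.885, -0.0, -0.0]
force: [0.5, -0.8, -1.1]
gripper_width: 0.0145
```

>>> carry_out(increments=[[0,0,0.005,0,0],[0,0,0.01,0,0],[0,0,0.015,0,0],[0,0,0.02,0,0],[0,0,0.024,0,0],[0,0,0.027,0,0],[0,0,0.0285,0,0],[0,0,0.0285,0,0]])

```text
clock: 10.78
eef_pos: [0.5041, 0.0682, 0.1745]
orientation: [0.466, 0.885, -0.0, -0.0]
force: [0.5, -1.0, -0.9]
gripper_width: 0.0148
```

```bash
sed -i "s/^q=.*/q=(.505,.067,.07)/" m2.py; python3 m2.py a2; python3 - <<'E'
from h import *
fs=__import__('pickle').load(open('a2.pkl','rb'))
for n in('scene','side'):
    print(n,[np.round(proj(fs[n],(.505,.0675,z)),1) for z in(.065,.045,.0285,.012)])
E
```

```text
10.7833 [0.5041 0.0682 0.1745] [ 0.4661  0.8847 -0.0001 -0.0002] [ 0.505  -1.0134 -0.9409]
0.0 [0.5041 0.0682 0.1745] [array([320.3, 254.2]), array([308.6, 186.8]), array([291.2, 167.8])]
0.06 [0.5041 0.0682 0.1145] [array([320.8, 215.6]), array([308.9, 198.8]), array([291.7, 184.9])]
0.1457 [0.5041 0.0682 0.0288] [array([321.2, 186. ]), array([309.2, 215.2]), array([292.5, 208.1])]
bush [array([321.2, 217.8]), array([309.2, 198.5]), array([292.1, 184.5])]
(240, 177) (269, 177) (252, 167) scale 2.5,5,5
scene [array([309.3, 208.4]), array([309.4, 212.2]), array([309.4, 215.3]), array([309.5, 218.3])]
side [array([292.5, 198.5]), array([292.7, 203.9]), array([292.8, 208.2]), array([293. , 212.5])]
```

View pics/a2.png

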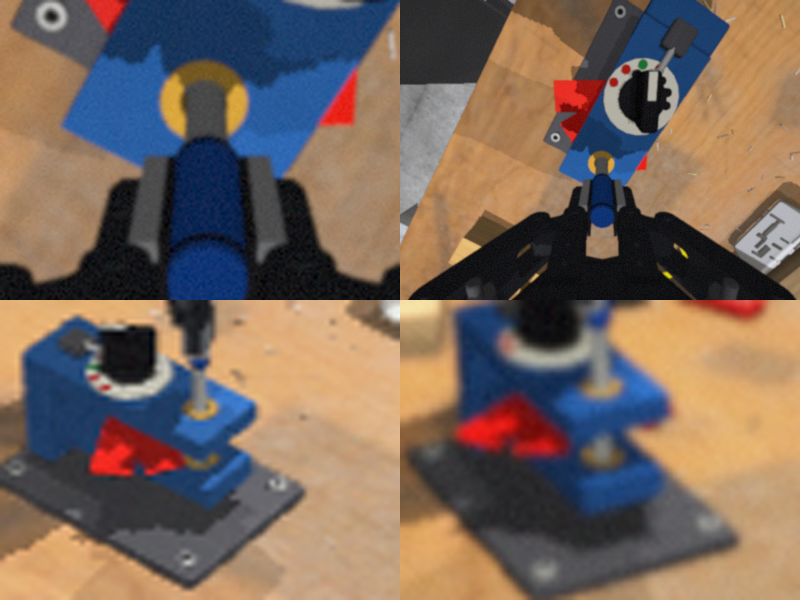

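The final view shows the shaft passing through both brass bushings, and the knob is still on green. The handle's lower end is at wrist row ≈234. Before handing in, I'll check the insertion depth from that edge.

```bash
python3 - <<'E'
from h import *
f=__import__('pickle').load(open('a2.pkl','rb'))['wrist']
o=ctrl.get_obs();M=R.from_quat(o['orientation']).as_matrix()
for z in(.0097,.0127,.0157,.0187,.0217):
    print(z,'tip z',round(o['eef_pos'][2]-z-.130,4),'far edge row',round(proj(f,o['eef_pos']+M@[.008,0,z])[1],1))
h=cv2.cvtColor(f['bgr'],cv2.COLOR_BGR2HSV)
print([(y,h[y,322].tolist()) for y in range(226,242)],o['qd'])
E
```

```text
0.0097 tip z 0.0353 far edge row 234.7
0.0127 tip z 0.0323 far edge row 232.6
0.0157 tip z 0.0293 far edge row 230.5
0.0187 tip z 0.0263 far edge row 228.5
0.0217 tip z 0.0233 far edge row 226.5
[(226, [60, 4, 72]), (227, [150, 3, 73]), (228, [135, 7, 73]), (229, [60, 7, 72]), (230, [109, 31, 66]), (231, [110, 90, 51]), (232, [116, 130, 47]), (233, [110, 190, 63]), (234, [108, 211, 76]), (235, [108, 216, 84]), (236, [111, 191, 84]), (237, [107, 236, 82]), (238, [109, 230, 82]), (239, [111, 214, 81]), (240, [109, 236, 80]), (241, [110, 200, 79])] [ 0.00019021 -0.00146827  0.00023064  0.00066462  0.00029399  0.00157698]
```

```bash
python3 -c "
from cell import ctrl
print(ctrl.job_done())"
```

```text
the job is handed in; nothing more can be done
None
```

The job is handed in. The selector is on green, and the blue-handled rod is threaded through both bushings, with the gripper still holding it upright and still.

- **Knob:** It started at the second red mark. I turned it about 31° clockwise, and later pictures show the pointer still on the green dot and no shutter in the bore.
- **Threading:** The force readings stayed around 1–2 N all the way down, roughly the rod's own weight, so I saw no sign of contact or slipping.
- **Tip height:** From the arm pose the tip is about 29 mm above the bench, and from the handle edge in the wrist picture 29–30 mm. The target was 28.5 mm, with the gap running from 12 to 45 mm. I could not see the tip directly in the gap.
- **Cross-check:** A rough reading from the far scene camera puts the handle about 3 mm higher, which is within that camera's accuracy.
- **Time and surroundings:** The job took about 11 s of the 58 s allowed. The orange rod was not touched, and I noticed nothing else moved, though I did not measure the other objects afterwards.

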